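# Mount a plaster cast and ratchet the turntable to the camera

### The job

Set the plaster cast gently on the turntable's sloping easel, flat on the board, centred and right down against its two stops so that its lower edge presses in the red presence lever. Then try the turntable's ratchet handle: first swing it anticlockwise (seen from above) to its stop, the way it runs loose, with the turntable staying put, and then clockwise, the way it grips, to drive the turntable round until its red line points at the red pointer under the camera. Turn the table by its handle only, let go of everything, and do not disturb the spray can, cup, drill, knife or brush.

Things in the scene. Friction and masses are not known exactly. Their poses are not given: they have to be found in the camera images.
- cast_center (a point): centre of the plaster cast (0.24 to 0.43 kg), half-way up its 52 mm height: a cream slab 100 mm (its x) by 120 mm (y) by 14 mm thick, along whose middle stands a tan fossil jaw, a block 84 mm long (x), 30 mm wide (y), 38 mm high, to take it by; z points up out of the jaw. Starts flat on the bench, jaw up. Either way round is right.
- easel (a point): the wooden easel board on the platter, sloping 35 degrees. Origin: middle of its upper face; x up the slope, y level across it, z out of the board. Reaches x -65 to 60 mm, y -75 to 75 mm. Two aluminium stops, 12 mm high, at y -52 and 52 mm have upper faces at x = -45 mm: the seated cast, 100 mm side up the slope, has its middle at x 5 mm, y 0.
- switch (a joint): the presence lever's angle in rad: 0 released (sprung out up-slope between the stops, its tip 11 mm beyond the stops' faces), growing as the cast's lower edge presses it down-slope; about 0.20 when the cast rests on both stops. Its spring needs under 1 N.
- switch_tip (a point): free end of the red presence lever, a 62 mm strip 3 to 11 mm above the board
- handle (a joint): ratchet handle's angle, rad: 0 at its anticlockwise (loose) stop, growing clockwise seen from above, 1.3 at its other stop. Clockwise grips and carries the platter, after at most 0.16 rad of idle travel until the pawl meets a tooth; anticlockwise runs loose and leaves the platter where it is. Takes about 3 N at the grip.
- handle_grip (a point): the middle of the handle's grip, 95 mm above the bench and 180 mm from the axis: an upright round black post 24 mm in diameter, from about 35 to 140 mm above the bench with a red top, on a steel arm that swings about the turntable's upright axis
- axis (a point): a point on the turntable's upright axis, 50 mm above the bench (platter's top face). The grey round base is fixed to the bench.
- platter (a joint): platter's angle in rad, growing clockwise seen from above: 1.2 when its red line points at the red pointer. It is stiff, stays where it is left, and the handle cannot turn it back.
- index (a point): outer end of the red line on the platter's rim, on the easel's low side, 100 mm from the axis
- pointer (a point): the red pointer on the base, below the camera, 125 mm from the axis
- spray_can: bystander: spray can, 66 mm in diameter, 190 mm tall; origin at its foot
- cup: bystander: clear plastic cup, 76 mm in diameter, 55 mm tall; origin at its foot
- drill: bystander: green and black cordless drill lying on its side, about 220 mm by 200 mm, 62 mm high; origin under its grip
- knife: bystander: yellow utility knife, 145 mm long, 20 mm high; origin under its middle
- brush: bystander: brush with a wooden handle, 200 mm long, 20 mm high; origin under its middle
Things that resemble listed ones, but are neither listed nor needed, are in the scene too. Leave any black look-alike of the part that bears cast_center alone.

How it is judged:
On the way, in this order (a step that is already met when the one before it is completed fails the run):
1. the cast lies flat on the easel against both stops, pressing the presence lever, let go, and the turntable has not been turned (value of joint switch above 0.15 rad and x of cast_center in the frame of easel between 0.001 and 0.009 m and y of cast_center in the frame of easel between -0.012 and 0.012 m and z of cast_center in the frame of easel between 0.02 and 0.032 m and angle between the z axis of cast_center and the z axis of easel, either way round below 0.1 rad and angle between the x axis of cast_center and the x axis of easel, either way round below 0.12 rad and contact force between the fingers and cast below 0.1 N and distance of index from where it was at the start of the episode below 0.012 m), for 0.2 s.
2. the handle has been swung anticlockwise to its loose stop (within 0.1 rad), the turntable staying put and the cast in place (value of joint switch above 0.15 rad and x of cast_center in the frame of easel between 0.001 and 0.009 m and y of cast_center in the frame of easel between -0.012 and 0.012 m and z of cast_center in the frame of easel between 0.02 and 0.032 m and angle between the z axis of cast_center and the z axis of easel, either way round below 0.1 rad and angle between the x axis of cast_center and the x axis of easel, either way round below 0.12 rad and value of joint handle below 0.1 rad and distance of index from where it was at the start of the episode below 0.012 m), for 0.1 s.
3. the handle has been swung clockwise and has driven the turntable's red line to the pointer (within 0.1 rad) (value of joint switch above 0.15 rad and x of cast_center in the frame of easel between 0.001 and 0.009 m and y of cast_center in the frame of easel between -0.012 and 0.012 m and z of cast_center in the frame of easel between 0.02 and 0.032 m and angle between the z axis of cast_center and the z axis of easel, either way round below 0.1 rad and angle between the x axis of cast_center and the x axis of easel, either way round below 0.12 rad and value of joint handle above 0.5 rad and value of joint platter between 1.1 and 1.3 rad), for 0.1 s.
At the end, for the whole second after the job is handed in: Cast at rest flat on the easel (0.1 rad), square (0.12 rad), within 12 mm of the middle line and 4 mm of its place on the stops, presence lever over 0.15 rad; platter 1.2 rad within 0.1 (red line at the pointer); robot has let go (value of joint switch above 0.15 rad and x of cast_center in the frame of easel between 0.001 and 0.009 m and y of cast_center in the frame of easel between -0.012 and 0.012 m and z of cast_center in the frame of easel between 0.02 and 0.032 m and angle between the z axis of cast_center and the z axis of easel, either way round below 0.1 rad and angle between the x axis of cast_center and the x axis of easel, either way round below 0.12 rad and value of joint platter between 1.1 and 1.3 rad and linear speed of cast below 0.02 m/s and contact force between the fingers and anything else below 0.1 N); the robot touches nothing.
It fails at once if the cast is dropped, knocked or pressed hard against the easel (over 80 N) (contact force between cast and platter above 80 N).
It fails at once if the robot pushes the turntable itself (over 8 N) instead of its handle (contact force between any of the fingers, the arm and platter above 8 N).
It fails at once if a bystander is shifted by more than 25 mm (distance of any of spray_can, cup, drill, knife, brush from where it was at the start of the episode above 0.025 m).
It also fails if it takes over 51 s, if anything falls off the work surface, if the arm or the gripper's body presses on something with over 40 N, if the wrist force passes 120 N, or if a joint passes its speed limit or range.

### The arm

A 6-joint arm with a two-finger parallel gripper is mounted at the origin on the work surface. World frame = base frame: x ahead of the robot, y to its left, z up, the work surface at z = 0. Lengths are in m, angles in rad, forces in N, time in s.
With the tool pointing down it reaches from about 0.25 to 0.725 m from the base axis. Payload 4 kg.
Tool frame: the origin (TCP) lies midway between the tips of the shut fingers; the grasp point (between the pads) lies 19 mm behind it; z points along the fingers, y is the line along which they close (so a half turn about z gives the same grasp; the last joint's range is limited). The gripper opens to 85 mm and grips with 20 to 120 N. Pads are 22 mm wide; open, the fingers measure 114 mm over their backs; the gripper's body (76 mm by 85 mm) begins 54 mm behind the grasp point. The pads swing forward as they close: fully open they stand 13 mm farther back than shut.
Start: joints at [0, 0.241, 0.005, 1.335, 0, 1.571], TCP at [0.5, -0, 0.231] pointing down, gripper open.
Joint ranges: [-2.72, 2.72], [-1.05, 1.87], [-1.09, 1.28], [-1.99, 2.15], [-1.42, 1.44], [-3.14, 3.14]. Speed limits (rad/s): [2.79, 2.79, 3.14, 3.14, 3.14, 3.14].

### API

Orientations are given as a unit quaternion [x, y, z, w].
In Python, from workcell import status, camera, get_calibration, ticket gives the robot as it stands.
- The arm moves only by the shell command python3 -m creep 'ROWS' [OPENING]. ROWS is JSON, a list of rows, each a list of 6 numbers: the shift along the world's x, y, z in cm, then the turn, a rotation vector about the world's x, y, z in degrees. A call has 1 to 8 rows; each row shifts and turns the commanded pose from where the row before left it; what a row does not reach is not made up. A row lasts 1/10 s, in which the tool goes at most 50 mm and 8.59 degrees, less where a joint would pass 70% of its speed; a pose out of reach is approached as far as the arm can. A call is refused whole if a number of a shift passes 5 or a number of a turn 8.59, either way. A call with a gripper value outside its range is refused whole. OPENING is the opening, from -1 (shut) to 1 (fully open), so that 0 is half open, set as the call begins (- or left out, the last holds). The fingers move at their own pace and stop on an object; the grip force is fixed at half the most. Time passes only in rows, so rows that do not move let the fingers close. It gives the time, the measured TCP pose, the force, the opening and the grip force at its end, in the units of the state.
- status.get_obs(): the state, without advancing time (a new reading comes with each control period).
- camera(name): name is "scene" or "side" or "wrist"; returns the picture (420x560x3 uint8, red, green, blue); there is no depth.
- get_calibration(name): a dict with "fx", "fy", "cx", "cy" (pixels), "rvec" (rotation vector, rad) and "tvec" (3), from world to camera coordinates, as OpenCV has them; the wrist camera has in their place "tool_from_camera" (4x4, takes a point from camera to tool coordinates, whose origin is the TCP and whose axes are the flange's). Camera axes: x right, y down, z forward; pixel columns grow to the right and rows downward; lengths in m; the calibration is good to about 2 mm. A picture is of the moment at which its call begins: read the wrist's pose just before it. get_calibration takes no time and is no camera call.
- ticket.job_done(): hands the job in; it is judged then, once.
The state is a dict: "clock": time; "joint_pos": joint angles; "joint_vel": joint speeds; "tau": joint torques, N m; "eef_pos": TCP position; "tool_rot": TCP orientation; "ft_force": force on the tool from outside, world axes, zero at the start; "ft_torque": the same for the moment, N m; "grip_width": finger opening in m; "grasp_force": force on a finger pad.
Only numpy, scipy, OpenCV 4.12 (cv2) and the standard library are available. Lean on these libraries where they do the work, as an engineer would, in place of code of your own. Each camera call takes 0.05 s, during which the arm holds its last target. There are 200 camera calls.

## Working session

There is one attempt and no reset: what is moved stays moved. The work goes in short steps, Python scripts to look and compute and a shell command to move; the robot and the scene stay as the last step left them, time stands still between calls to the robot, and variables do not carry over. Pictures are saved under pics/ and viewed, at most 10 in all, crops included, and the job is handed in when it is done.

```bash
mkdir -p pics; python3 - <<'E'
from workcell import status, camera, get_calibration
import cv2,numpy as np
for n in ["scene","side","wrist"]:
    im=camera(n); cv2.imwrite(f"pics/{n}0.png",im[:,:,::-1])
    print(n,get_calibration(n))
print(status.get_obs())
a=cv2.imread("pics/scene0.png");cv2.imwrite("pics/sc0.png",cv2.resize(a,(800,600)))
a=cv2.imread("pics/side0.png");cv2.imwrite("pics/sd0.png",cv2.resize(a,(800,600)))
E
```

```text
scene {'fx': 464.86405165765336, 'fy': 464.86405165765336, 'cx': 271.19193913362716, 'cy': 212.2718423261169, 'rvec': array([ 2.0639939 ,  1.4933383 , -0.49464595]), 'tvec': array([-0.11108856, -0.33199549,  1.84548541])}
side {'fx': 418.92001358252423, 'fy': 418.92001358252423, 'cx': 279.9712575852363, 'cy': 212.87517510686274, 'rvec': array([ 2.33179877, -0.02602202,  0.04220789]), 'tvec': array([-0.48569408,  0.01560264,  1.29570658])}
wrist {'fx': 356.076484955192, 'fy': 356.076484955192, 'cx': 282.65970292113076, 'cy': 206.67904724896917, 'tool_from_camera': array([[-5.90034024e-05, -9.45632183e-01, -3.25238021e-01,
         8.38642507e-02],
       [ 9.99999827e-01,  1.34476608e-04, -5.72407863e-04,
         7.93556661e-05],
       [ 5.85024203e-04, -3.25237999e-01,  9.45632012e-01,
        -1.41044931e-01],
       [ 0.00000000e+00,  0.00000000e+00,  0.00000000e+00,
         1.00000000e+00]])}
{'clock': 0.15, 'joint_pos': array([-8.11984005e-07,  2.41265572e-01,  4.06582655e-03,  1.33518913e+00,
       -4.04533402e-05,  1.57079125e+00]), 'joint_vel': array([-0.0003773 , -0.00097827,  0.0022724 , -0.0007967 , -0.00048951,
        0.00042561]), 'tau': array([-1.62746033e-03, -3.72633219e+01,  2.52638429e+01,  1.23480460e-02,
       -1.30651040e-05,  1.49362950e-05]), 'eef_pos': array([ 4.99540615e-01, -1.26832077e-05,  2.30616913e-01]), 'tool_rot': array([ 7.07105036e-01,  7.07108078e-01, -5.77352384e-04, -5.48750880e-04]), 'ft_force': array([ 0.36156243, -0.10775014, -0.69276681]), 'ft_torque': array([ 0.02204633, -0.0377674 ,  0.01648038]), 'grasp_force': 0.0, 'grip_width': 0.08533212045956873}
```

View pics/sc0.png

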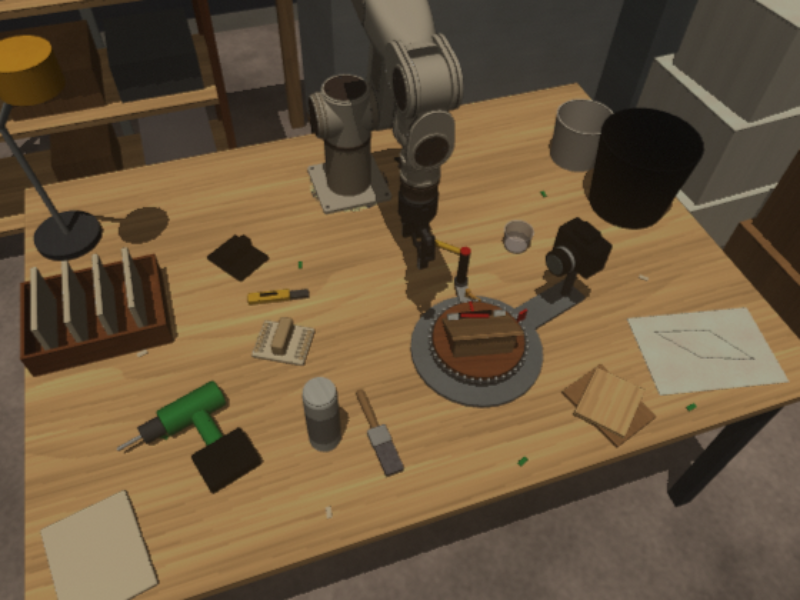

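View pics/sd0.png

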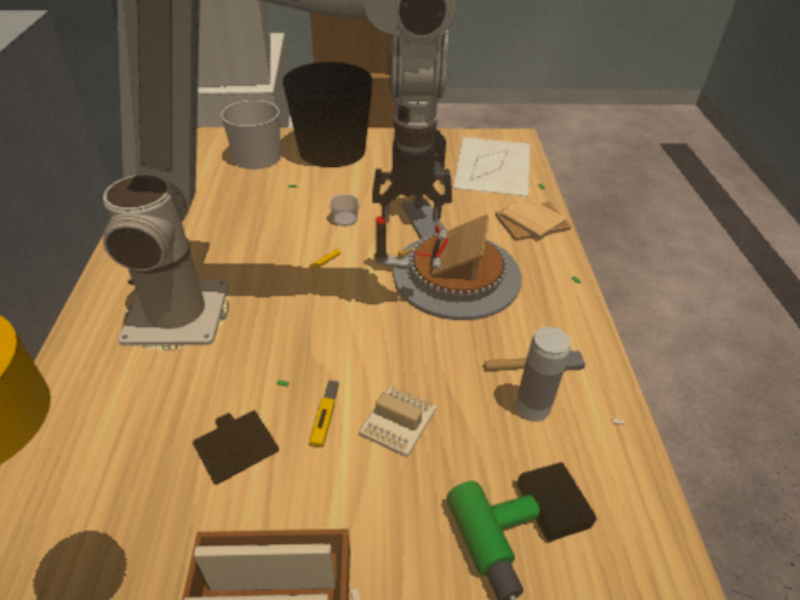

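The scene view shows two candidates for the cast: the cream slab with a tan jaw at (285,340), and a black look-alike at (237,256). The slabs in the box at (90,290) are plain. I choose the cream one. The turntable is at (478,345), with the handle's red top at (464,252), the pointer at (522,314) and the camera at (575,255). The easel's low side faces the robot.

```bash
cat > h.py <<'E'
import numpy as np,cv2
from scipy.spatial.transform import Rotation as R
from workcell import status,camera,get_calibration
def pose(name,obs=None):
    c=get_calibration(name)
    if name=="wrist":
        o=obs or status.get_obs(); T=np.eye(4);T[:3,:3]=R.from_quat(o["tool_rot"]).as_matrix();T[:3,3]=o["eef_pos"]
        T=T@c["tool_from_camera"]; return c,T[:3,:3],T[:3,3]
    r=R.from_rotvec(c["rvec"]).as_matrix(); return c,r.T,-r.T@c["tvec"]
def ray(name,u,v,obs=None):
    c,r,o=pose(name,obs); d=r@np.array([(u-c["cx"])/c["fx"],(v-c["cy"])/c["fy"],1]); return o,d/np.linalg.norm(d)
def onz(name,u,v,z,obs=None):
    o,d=ray(name,u,v,obs); return o+d*(z-o[2])/d[2]
def tri(a,b):
    A=np.zeros((3,3));y=np.zeros(3)
    for o,d in (a,b):
        P=np.eye(3)-np.outer(d,d);A+=P;y+=P@o
    p=np.linalg.solve(A,y); return p,[np.linalg.norm((np.eye(3)-np.outer(d,d))@(p-o)) for o,d in (a,b)]
def proj(name,p,obs=None):
    c,r,o=pose(name,obs);q=r.T@(np.asarray(p)-o);return c["fx"]*q[0]/q[2]+c["cx"],c["fy"]*q[1]/q[2]+c["cy"]
def red(im):
    h=cv2.cvtColor(im,cv2.COLOR_RGB2HSV);return (((h[...,0]<5)|(h[...,0]>174))&(h[...,1]>190)&(h[...,2]>90)).astype(np.uint8)
E
python3 - <<'E'
from h import *
for n in ["scene","side"]:
    im=cv2.imread(f"pics/{n}0.png")[:,:,::-1].copy()
    k,l,s,c=cv2.connectedComponentsWithStats(red(im))
    for i in range(1,k):
        if s[i,4]>5:print(n,s[i],c[i].round(1))
f=1/1.4286
print(onz("scene",285*f,340*f,.02),onz("side",398*f,420*f,.02))
print("base c",onz("scene",478*f,348*f,.01),"post",onz("scene",464*f,252*f,.14),onz("side",380*f,220*f,.14))
a=cv2.imread("pics/scene0.png")[180:300,270:420];cv2.imwrite("pics/c1.png",np.vstack([cv2.resize(a,(500,400)[:2]) [:300] if 0 else cv2.resize(a,(375,300),interpolation=2),cv2.resize(cv2.imread("pics/side0.png")[140:230,240:380],(375,241),interpolation=2)]))
a=cv2.imread("pics/scene0.png")[200:270,160:240];b=cv2.resize(a,(400,541),interpolation=2)[:541];cv2.imwrite("pics/c1.png",np.hstack([cv2.imread("pics/c1.png"),b]))
E
```

```text
scene [323 173   6   5  27] [325.4 175.2]
scene [329 211   3   7  11] [329.6 214.3]
scene [323 220  19   2  38] [332.  220.5]
side [264 152   5   4  11] [266.  153.6]
side [309 167   4   8  10] [310.5 170.5]
[ 0.47761361 -0.28661038  0.02      ] [ 0.47230322 -0.30529624  0.02      ]
base c [0.62535003 0.12275151 0.01      ] post [0.45005156 0.1463746  0.14      ] [0.44340071 0.14051884 0.14      ]
```

View pics/c1.png

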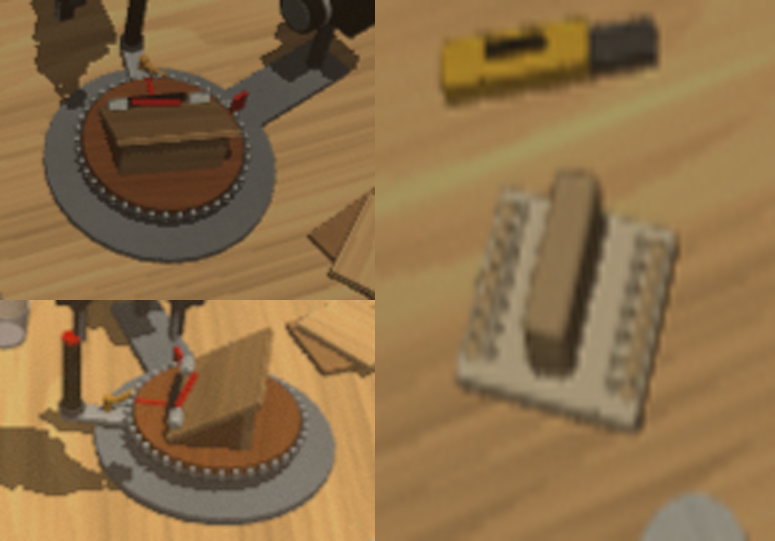

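The crop shows the cream slab with the tan jaw standing on it, long axis roughly world x. The red switch lever lies between two aluminium stops on the low side of the easel, facing the robot. Next I go above the cast with the tool turned 90° for a wrist look.

```bash
python3 -m creep '[[-0.5,-3,0,0,0,8.5],[-0.5,-3,0,0,0,8.5],[-0.5,-3,0,0,0,8.5],[-0.5,-3,0,0,0,8.5],[-0.5,-3,0,0,0,8.5],[-0.5,-3,0,0,0,8.5],[-0.5,-3,0,0,0,8.5],[-0.5,-3,0,0,0,8.5]]' 1; python3 -m creep '[[-0.5,-3,0,0,0,8.5],[-0.5,-2.5,0,0,0,8.5],[0,0,0,0,0,5],[0,0,0,0,0,0],[0,0,0,0,0,0]]'
python3 - <<'E'
from h import *
o=status.get_obs();print(o["joint_pos"],o["eef_pos"],R.from_quat(o["tool_rot"]).as_matrix().round(3))
im=camera("wrist");np.save("w1.npy",im);cv2.imwrite("pics/w1.png",im[:,:,::-1])
E
```

```text
clock: 0.95
eef_pos: [0.4594, -0.2411, 0.231]
tool_rot: [0.188, 0.982, 0.0, -0.0]
ft_force: [-0.4, 0.6, 1.1]
grip_width: 0.0853
grasp_force: 0.0
clock: 1.45
eef_pos: [0.4498, -0.2948, 0.2309]
tool_rot: [0.001, 1.0, 0.0, -0.0]
ft_force: [0.2, -0.2, 0.3]
grip_width: 0.0853
grasp_force: 0.0
[-5.80155973e-01  3.16768957e-01  1.07103510e-01  1.36205677e+00
  1.04041995e-04 -5.78279106e-01] [ 0.44980469 -0.29476037  0.23091861] [[-1.     0.002 -0.001]
 [ 0.002  1.     0.001]
 [ 0.001  0.001 -1.   ]]
```

View pics/w1.png

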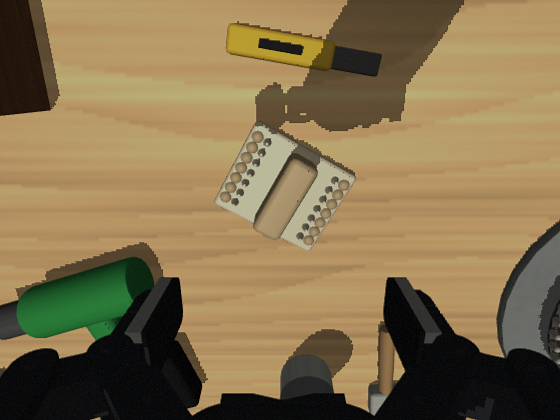

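The cast is at about (286,187), with slab corners (260,124), (355,177), (308,249) and (216,203). The jaw runs from (307,157) to (268,235), and the knife, drill and can are clear of it.

```bash
python3 - <<'E'
from h import *
p=[onz("wrist",u,v,.014) for u,v in [(260,124),(355,177),(308,249),(216,203)]]
print(np.array(p).round(4),np.mean(p,0));[print(np.linalg.norm(p[i]-p[(i+1)%4]),np.degrees(np.arctan2(*(p[(i+1)%4]-p[i])[[1,0]]))) for i in range(4)]
im=np.load("w1.npy");h=cv2.cvtColor(im,cv2.COLOR_RGB2HSV);print(h[195,286],h[220,235],h[150,262],h[300,400] )
a=onz("wrist",310,160,.052);b=onz("wrist",268,230,.052);print(a,b,(a+b)/2,np.linalg.norm(a-b),np.degrees(np.arctan2(*(b-a)[[1,0]])))
E
```

```text
[[ 0.4029 -0.3167  0.014 ]
 [ 0.4567 -0.2197  0.014 ]
 [ 0.5386 -0.2665  0.014 ]
 [ 0.4848 -0.3651  0.014 ]] [ 0.47075393 -0.29200995  0.014     ]
0.11095518370093092 61.012130170995256
0.09439413668921695 -29.71903182042943
0.11239777645504616 -118.6227693361323
0.09513943816488002 149.41911269231466
[ 19  91 169] [ 17 118 180] [20 58 79] [ 70 128   6]
[ 0.43112671 -0.26959396  0.052     ] [ 0.49994142 -0.30879847  0.052     ] [ 0.46553406 -0.28919621  0.052     ] 0.0791988511738628 -29.670647182003627
```

```bash
python3 -m creep '[[0.5,0.1,-3,0,0,-7.5],[0.5,0.1,-3,0,0,-7.5],[0.5,0.1,-3,0,0,-7.5],[0.4,0.1,-3,0,0,-7.2],[0,0,-3,0,0,0],[0,0,-3,0,0,0],[0,0,-2,0,0,0],[0,0,-1.1,0,0,0]]'; python3 -m creep '[[0,0,0,0,0,0],[0,0,0,0,0,0],[0,0,0,0,0,0],[0,0,0,0,0,0],[0,0,0,0,0,0],[0,0,0,0,0,0]]' -1
```

```text
clock: 2.3
eef_pos: [0.468, -0.2895, 0.0183]
tool_rot: [0.256, 0.967, 0.001, -0.002]
ft_force: [0.4, 0.8, -1.0]
grip_width: 0.0855
grasp_force: 0.0
clock: 2.9
eef_pos: [0.4701, -0.2918, 0.0219]
tool_rot: [0.256, 0.967, -0.001, 0.002]
ft_force: [-0.8, -0.3, 6.0]
grip_width: 0.029
grasp_force: 61.8
```

The grip holds: width is 29 mm against the jaw's 30 mm. I lift, check the cast in the hand, then carry it to a viewing pose in front of the easel.

```bash
python3 -m creep '[[0,0,1,0,0,0],[0,0,2,0,0,0],[0,0,3,0,0,0],[0,0,3,0,0,0],[0,0,3,0,0,0]]'; python3 - <<'E'
from h import *
np.save("w2o.npy",status.get_obs(),allow_pickle=True);im=camera("wrist");np.save("w2.npy",im);cv2.imwrite("pics/w2.png",im[:,:,::-1])
E
python3 -m creep '[[-0.5,3.5,3,0,0,7.4],[-0.5,3.5,3,0,0,7.4],[-0.5,3.5,3,0,0,7.4],[-0.5,3.5,2,0,0,7.4],[-0.5,3.5,2,0,-7,0],[-0.5,3.5,2,0,-7,0],[-0.5,3.5,2,0,-7,0],[-0.5,3.5,1,0,-7,0]]'; python3 -m creep '[[0,3.5,1,0,-7,0],[0,3.5,0,0,0,0],[0,3.5,0,0,0,0],[0,2.5,0,0,0,0],[0,0,0,0,0,0],[0,0,0,0,0,0],[0,0,0,0,0,0]]'
python3 - <<'E'
from h import *
o=status.get_obs();np.save("w3o.npy",o,allow_pickle=True);im=camera("wrist");np.save("w3.npy",im);cv2.imwrite("pics/w3.png",im[:,:,::-1])
print(o["joint_pos"],R.from_quat(o["tool_rot"]).as_matrix().round(3))
a=cv2.imread("pics/w3.png");b=cv2.imread("pics/w2.png")
v=np.vstack([cv2.resize(a,(560,420))[:300],b[80:380]]);cv2.imwrite("pics/v3.png",v)
E
```

```text
clock: 3.4
eef_pos: [0.4681, -0.2904, 0.1411]
tool_rot: [0.256, 0.967, 0.0, -0.001]
ft_force: [0.9, -0.2, -3.1]
grip_width: 0.0287
grasp_force: 60.6
clock: 4.25
eef_pos: [0.4287, -0.01, 0.3222]
tool_rot: [0.001, 0.969, 0.001, 0.245]
ft_force: [0.7, 0.9, -2.5]
grip_width: 0.0293
grasp_force: 60.9
clock: 4.95
eef_pos: [0.4284, 0.1181, 0.3295]
tool_rot: [0.001, 0.954, -0.0, 0.3]
ft_force: [-0.2, -0.0, -2.5]
grip_width: 0.0295
grasp_force: 61.2
[ 0.43530235 -0.33556928 -0.46452185  0.87819209 -0.24482982  0.36651168] [[-0.82   0.002  0.572]
 [ 0.002  1.    -0.001]
 [-0.572  0.    -0.82 ]]
```

View pics/v3.png

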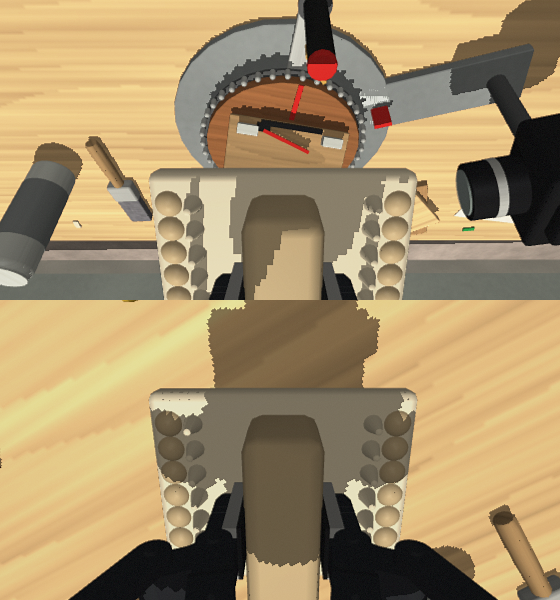

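The wrist view shows the easel's stops at about (243,128) and (332,142), the lever between them, the red line at (302,87)–(294,117), and the pointer at (381,117). The cast sits square in the hand, with its lower edge at row 169. I take a second view further forward so I can triangulate.

```bash
python3 -m creep '[[2,-1.5,0,0,0,0],[2,-1.5,0,0,0,0],[2,-1.5,0,0,0,0],[2,-1.5,0,0,0,0],[0,0,0,0,0,0],[0,0,0,0,0,0],[0,0,0,0,0,0]]'
python3 - <<'E'
from h import *
o=status.get_obs();np.save("w4o.npy",o,allow_pickle=True);im=camera("wrist");np.save("w4.npy",im);cv2.imwrite("pics/w4.png",im[:,:,::-1])
a=cv2.imread("pics/w3.png")[65:170,180:400];b=cv2.imread("pics/w4.png")[0:170,180:460]
a=cv2.resize(a,None,fx=2.85,fy=2.85,interpolation=2)[:299];b=cv2.resize(b,None,fx=2.85,fy=2.85,interpolation=2)
cv2.imwrite("pics/v4a.png",a);cv2.imwrite("pics/v4b.png",b);print(a.shape,b.shape)
E
```

```text
clock: 5.7
eef_pos: [0.5083, 0.0584, 0.3299]
tool_rot: [0.001, 0.954, 0.0, 0.3]
ft_force: [0.1, 0.0, -2.8]
grip_width: 0.0291
grasp_force: 61.3
(299, 627, 3) (484, 798, 3)
```

View pics/v4a.png

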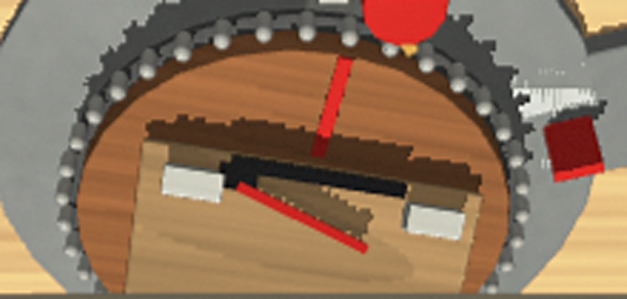

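View pics/v4b.png

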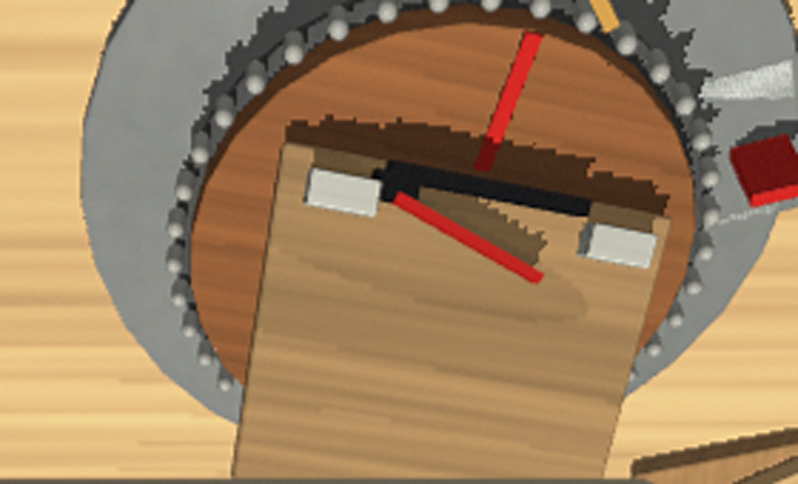

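Both crops are sharp. The board's low corners are at (143,141)/(482,197) in the first and (284,144)/(668,220) in the second. The stops and the red line are visible in both.

```bash
python3 - <<'E'
from h import *
oa=np.load("w3o.npy",allow_pickle=True).item();ob=np.load("w4o.npy",allow_pickle=True).item()
A=lambda p:ray("wrist",p[0]/2.85+180,p[1]/2.85+65,oa)
B=lambda p:ray("wrist",p[0]/2.85+180,p[1]/2.85,ob)
P={}
for n,a,b in [("lowL",(143,141),(284,144)),("lowR",(482,197),(668,220)),("index",(345,60),(533,35)),("ptr",(575,150),(765,165)),("sLo",(163,193),(307,204)),("sLi",(220,202),(378,216)),("sRi",(407,230),(585,255)),("sRo",(462,239),(655,266)),("tip",(366,248),(540,281)),("sLotop",(166,168),(312,169)),("sRotop",(466,212),(657,235))]:
    p,e=tri(A(a),B(b));P[n]=p;print(n,p.round(4),np.round(e,4)[0])
for n,z,b in [("index",.05,(533,35)),("inner",.05,(487,160)),("lowL",.05,(284,144))]:
    o,d=B(b);print(n,(o+d*(z-o[2])/d[2]).round(4))
d=P["lowR"]-P["lowL"];print("board",np.linalg.norm(d),np.degrees(np.arctan2(-d[0],d[1])))
d=(P["sRo"]+P["sRi"]-P["sLo"]-P["sLi"])/2;print("stops",np.linalg.norm(d),np.degrees(np.arctan2(-d[0],d[1])))
# predict easel origin from each
for th in (-12,-11,-10,-9):
    t=np.radians(th);s=np.radians(35);y=np.array([-np.sin(t),np.cos(t),0]);x=np.array([np.cos(t)*np.cos(s),np.sin(t)*np.cos(s),np.sin(s)]);z=np.cross(x,y)
    o1=(P["lowL"]+P["lowR"])/2+.065*x
    o2=(P["sLo"]+P["sLi"]+P["sRo"]+P["sRi"])/4+.045*x-.012*z
    ax=P["index"]+.1*np.array([np.cos(t),np.sin(t),0]);print(th,o1.round(4),o2.round(4),"axis",ax.round(4))
o=np.load("w2o.npy",allow_pickle=True).item();R0=R.from_quat(o["tool_rot"]).as_matrix()
# cast in tool: bottom edge row, tool z=.022; upper face edge z=.008
for zt,pts in ((.022,[(149,169),(416,169)]),(.008,[(152,183),(415,183)])):
    for u,v in pts:
        oo,d=ray("wrist",u,v,o);q=R0.T@(oo-o["eef_pos"]);dd=R0.T@d;print((q+dd*(zt-q[2])/dd[2]).round(4))
E
```

```text
lowL [0.5548 0.0555 0.059 ] 0.0
lowR [0.5875 0.2014 0.0569] 0.0005
index [0.522  0.1385 0.0502] 0.0002
ptr [0.5831 0.2453 0.0291] 0.002
sLo [0.5669 0.0637 0.077 ] 0.0002
sLi [0.5678 0.0881 0.0822] 0.0004
sRi [0.5895 0.1671 0.0756] 0.0004
sRo [0.5879 0.1905 0.0835] 0.0003
tip [0.5956 0.1501 0.0815] 0.0006
sLotop [0.5554 0.0657 0.0745] 0.0006
sRotop [0.5836 0.1927 0.0712] 0.0001
index [0.522  0.1384 0.05  ]
inner [0.5665 0.1299 0.05  ]
lowL [0.5601 0.0554 0.05  ]
board 0.14958300590726265 -12.609203804978087
stops 0.10513669455236589 -11.720605111522428
-12 [0.6232 0.1174 0.0952] [0.6208 0.1183 0.0956] axis [0.6198 0.1177 0.0502]
-11 [0.6234 0.1183 0.0952] [0.621  0.119  0.0956] axis [0.6201 0.1194 0.0502]
-10 [0.6236 0.1192 0.0952] [0.6211 0.1198 0.0956] axis [0.6204 0.1211 0.0502]
-9 [0.6238 0.1201 0.0952] [0.6212 0.1205 0.0956] axis [0.6207 0.1229 0.0502]
[ 0.0473 -0.0626  0.022 ]
[0.0473 0.0623 0.022 ]
[ 0.0443 -0.0567  0.008 ]
[0.0443 0.0573 0.008 ]
```

Easel pose: azimuth −11.8°, origin about (0.622, 0.118, 0.0954). The board measures 149.6 mm against 150 and the index is at z = 0.050, so the estimate is sound. In the hand, the cast's centre is about 3.5 mm up-slope of the TCP. I move to 50 mm off the board and 18 mm up-slope.

```bash
python3 -m creep '[[1.5,1.8,-3.1,0,0,-5.9],[1.5,1.8,-3.1,0,0,-5.9],[1.5,1.8,-3.1,0,0,0],[1.6,1.7,-3,0,0,0],[1.4,-0.3,-2,0,0,0],[1.4,-0.3,-2.1,0,0,0],[0,0,0,0,0,0],[0,0,0,0,0,0]]'
cat >> h.py <<'E'
th=np.radians(-11.8);s=np.radians(35);O=np.array([.622,.118,.0954])
ex=np.array([np.cos(th)*np.cos(s),np.sin(th)*np.cos(s),np.sin(s)]);ey=np.array([-np.sin(th),np.cos(th),0]);ez=np.cross(ex,ey);E=np.array([ex,ey,ez])
def st():
    o=status.get_obs();print("tcp in easel mm",(E@(o["eef_pos"]-O)*1e3).round(1),"F",(E@o["ft_force"]).round(1),"t",o["clock"]);M=E@R.from_quat(o["tool_rot"]).as_matrix();print("err deg",np.degrees(R.from_matrix(M@np.diag([-1,1,-1.])).as_rotvec()).round(2))
    return o
def go(t):
    o=status.get_obs();print("cm",((O+E.T@(np.array(t)/1e3)-o["eef_pos"])*100).round(2))
E
python3 - <<'E'
from h import *
o=st();print(o["joint_pos"].round(2));go([19,0,25]);print(E.round(3))
im=camera("side");cv2.imwrite("pics/s5.png",cv2.resize(im[120:230,210:400,::-1],(760,440),interpolation=2))
E
```

```text
clock: 6.55
eef_pos: [0.5974, 0.1244, 0.1659]
tool_rot: [0.098, 0.949, -0.031, 0.299]
ft_force: [0.0, 0.0, -3.1]
grip_width: 0.0287
grasp_force: 61.2
tcp in easel mm [19.6  1.2 72.4] F [-1.8  0.1 -2.6] t 6.55
err deg [ 0.    0.07 -0.05]
[ 0.36  0.17 -0.46  0.41 -0.31  0.48]
cm [ 2.58 -0.67 -3.92]
[[ 0.802 -0.168  0.574]
 [ 0.204  0.979  0.   ]
 [-0.561  0.117  0.819]]
```

View pics/s5.png

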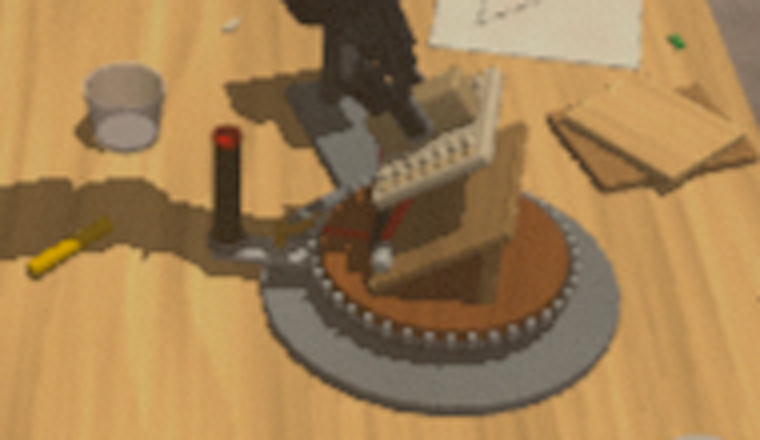

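The slab is parallel to the board and clear of the stops. I come down along the board's normal to about 8 mm off.

```bash
python3 -m creep '[[0.8,-0.3,-1.2,0,0,0],[0.8,-0.2,-1.2,0,0,0],[0.6,-0.1,-0.9,0,0,0],[0,0,0,0,0,0],[0,0,0,0,0,0]]'; python3 -m creep '[[0.1,0,-0.2,0,0,0],[0.1,0,-0.2,0,0,0],[0.1,0,-0.1,0,0,0],[0,0,0,0,0,0]]'
python3 - <<'E'
from h import *
st();go([19,0,22])
E
```

```text
clock: 7.1
eef_pos: [0.62, 0.1181, 0.1341]
tool_rot: [0.099, 0.948, -0.03, 0.299]
ft_force: [0.1, -0.0, -2.4]
grip_width: 0.0291
grasp_force: 61.4
clock: 7.5
eef_pos: [0.623, 0.118, 0.1282]
tool_rot: [0.099, 0.949, -0.031, 0.299]
ft_force: [-0.4, 0.8, -2.4]
grip_width: 0.0289
grasp_force: 61.4
tcp in easel mm [19.6  0.2 26.3] F [-1.8  0.7 -1.6] t 7.5
err deg [-0.    0.   -0.09]
cm [ 0.19 -0.06 -0.39]
```

```bash
python3 -m creep '[[0.1,-0.02,-0.16,0,0,0],[0,0,0,0,0,0]]'|grep -E "pos|force"; python3 -m creep '[[0.06,-0.01,-0.08,0,0,0],[0,0,0,0,0,0]]'|grep -E "pos|force";python3 -m creep '[[0.06,-0.01,-0.08,0,0,0],[0,0,0,0,0,0]]'|grep -E "pos|force";
python3 - <<'E'
from h import *
st()
E
```

```text
eef_pos: [0.624, 0.118, 0.1272]
ft_force: [-3.0, 1.3, -0.2]
grasp_force: 62.1
eef_pos: [0.624, 0.118, 0.127]
ft_force: [-11.5, 2.5, 7.9]
grasp_force: 63.6
eef_pos: [0.6241, 0.118, 0.127]
ft_force: [-17.9, 1.1, 15.3]
grasp_force: 64.9
tcp in easel mm [19.8  0.4 24.7] F [-5.8 -2.6 22.7] t 8.1
err deg [ 0.02 -0.05 -0.05]
```

Contact comes at TCP z ≈ 24.8 mm. I ease off, then slide down-slope towards the stops.

```bash
python3 -m creep '[[-0.11,0.02,0.17,0,0,0],[-0.28,0.05,-0.2,0,0,0],[-0.28,0.05,-0.2,0,0,0],[-0.28,0.05,-0.2,0,0,0],[-0.28,0.05,-0.2,0,0,0],[0,0,0,0,0,0],[0,0,0,0,0,0]]'|grep -E "pos|force"
python3 - <<'E'
from h import *
st()
E
python3 -m creep '[[-0.08,0.02,-0.06,0,0,0],[-0.08,0.02,-0.06,0,0,0],[0,0,0,0,0,0]]'|grep -E "pos|force"
python3 - <<'E'
from h import *
st()
E
```

```text
eef_pos: [0.6134, 0.1201, 0.1195]
ft_force: [-2.4, 1.6, 5.7]
grasp_force: 62.4
tcp in easel mm [ 6.6  0.3 24.8] F [1.  1.1 6.2] t 8.8
err deg [ 0.03 -0.09 -0.11]
eef_pos: [0.6122, 0.1203, 0.1187]
ft_force: [-0.9, 0.3, 5.3]
grasp_force: 62.5
tcp in easel mm [ 5.1  0.3 24.9] F [2.2 0.1 4.9] t 9.1
err deg [ 0.02 -0.14 -0.13]
```

```bash
for i in 1; do :; done; python3 -m creep '[[-0.08,0.02,-0.06,0,0,0],[-0.08,0.02,-0.06,0,0,0],[0,0,0,0,0,0]]'|grep -E "pos|force"
python3 -m creep '[[-0.08,0.02,-0.06,0,0,0],[0,0,0,0,0,0]]'|grep -E "pos|force"
python3 -m creep '[[-0.08,0.02,-0.06,0,0,0],[0,0,0,0,0,0]]'|grep -E "pos|force"
python3 - <<'E'
from h import *
st()
E
```

```text
eef_pos: [0.6107, 0.1207, 0.1176]
ft_force: [-0.9, 0.2, 6.3]
grasp_force: 62.5
eef_pos: [0.6106, 0.1207, 0.1175]
ft_force: [0.9, -0.1, 5.9]
grasp_force: 62.3
eef_pos: [0.6105, 0.1207, 0.1175]
ft_force: [3.4, -1.8, 5.9]
grasp_force: 62.2
tcp in easel mm [ 3.   0.3 24.9] F [ 6.4 -1.1  2.8] t 9.8
err deg [-0.01 -0.33 -0.24]
```

The cast stops at x = 3.0 mm with about 8 N against the stops, so it is seated. I let go and retreat along the normal.

```bash
python3 -m creep '[[0,0,0,0,0,0],[0,0,0,0,0,0],[0,0,0,0,0,0],[0,0,0,0,0,0]]' 1; python3 -m creep '[[-0.6,0.1,0.8,0,0,0],[-1.1,0.2,1.6,0,0,0],[-1.7,0.4,2.5,0,0,0],[-2.2,0.4,3.2,0,0,0],[-2.2,0.4,3.2,0,0,0],[0,0,0,0,0,0],[0,0,0,0,0,0]]'
python3 - <<'E'
from h import *
o=st();np.save("w6o.npy",o,allow_pickle=True);im=camera("wrist");np.save("w6.npy",im);cv2.imwrite("pics/w6.png",im[:,:,::-1])
E
```

```text
clock: 10.2
eef_pos: [0.6074, 0.1209, 0.1143]
tool_rot: [0.099, 0.949, -0.031, 0.298]
ft_force: [0.9, -1.1, -1.1]
grip_width: 0.0844
grasp_force: 0.0
clock: 10.9
eef_pos: [0.5301, 0.1366, 0.23]
tool_rot: [0.099, 0.948, -0.03, 0.3]
ft_force: [0.5, 0.7, -0.6]
grip_width: 0.0853
grasp_force: 0.0
tcp in easel mm [  0.4  -0.6 164. ] F [-0.1  0.8 -0.7] t 10.9
err deg [ 0.13 -0.14 -0.12]
```

View pics/w6.png

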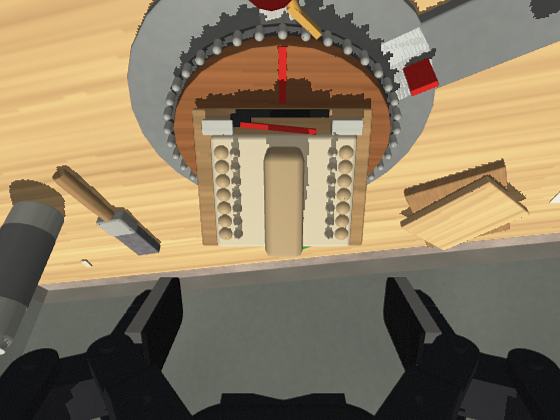

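The cast lies square against both stops: its edge is at row 136 and the stops are at (217,128) and (347,128). It is centred at column 283 against 282 for the board, and the lever at (240,124)–(316,132) is pressed. Next I locate the handle, pointer and camera body.

```bash
python3 - <<'E'
from h import *
p,e=tri(ray("scene",325.4,175.2),ray("side",266,153.6));ax=np.array([.620,.1185,.05])
f=1/1.4286
print("post",p,e,np.hypot(*(p-ax)[:2]),np.degrees(np.arctan2(*(p-ax)[[1,0]])))
oa=np.load("w3o.npy",allow_pickle=True).item();o6=np.load("w6o.npy",allow_pickle=True).item()
print("post w3",onz("wrist",322,64,.14,oa))
for u,v in [(432,62),(408,95),(421,75)]: q=onz("wrist",u,v,.03,o6);print("ptr",q,np.degrees(np.arctan2(*(q-ax)[[1,0]])),np.hypot(*(q-ax)[:2]))
q=onz("wrist",283,46,.05,o6);print("index",q,np.degrees(np.arctan2(*(q-ax)[[1,0]])),np.hypot(*(q-ax)[:2]))
print("plate end",onz("wrist",533,46,.01,oa),onz("wrist",535,70,.01,oa))
print("cam foot",onz("wrist",490,80,.01,oa), "lens",[onz("wrist",470,190,z,oa).round(3) for z in (.1,.15,.2)],onz("scene",585*f,248*f,.13),onz("scene",560*f,262*f,.13))
E
```

```text
post [0.44282734 0.15173694 0.13474534] [np.float64(0.0012161491052262456), np.float64(0.001216149105226354)] 0.1802632645414956 169.3750127585303
post w3 [0.43880299 0.14914106 0.14      ]
ptr [0.57107336 0.25357195 0.03      ] 109.91172804328676 0.14366017997031136
ptr [0.60037742 0.23670192 0.03      ] 99.42565414565308 0.11981961452193138
ptr [0.5817544  0.24598533 0.03      ] 106.69924363562592 0.1330985922943629
index [0.52114264 0.1392246  0.05      ] 168.1598963779337 0.10100636950342023
plate end [0.49827295 0.40297826 0.01      ] [0.52869036 0.42256125 0.01      ]
cam foot [0.54233877 0.37466169 0.01      ] lens [array([0.648, 0.366, 0.1  ]), array([0.585, 0.325, 0.15 ]), array([0.523, 0.283, 0.2  ])] [0.51524198 0.42278611 0.13      ] [0.53640603 0.34705275 0.13      ]
```

Post at (0.441, 0.150), 180 mm from the axis at 170°. The red line is at 168° and the pointer at about 107–109°. I bring the tool upright over the post with the fingers part open, then lower them to straddle it.

```bash
python3 -m creep '[[-1.8,0.3,0.2,1.43,6.85,0],[-1.8,0.3,0.2,1.43,6.85,0],[-1.8,0.3,0.2,1.43,6.85,0],[-1.8,0.3,0.2,1.43,6.85,0],[-1.7,0.1,0.2,1.43,6.85,0],[0,0,0,0,0,0],[0,0,0,0,0,0]]' -0.1
python3 - <<'E'
from h import *
o=status.get_obs();print(o["joint_pos"].round(2),R.from_quat(o["tool_rot"]).as_matrix().round(3))
im=camera("wrist");m=red(im);k,l,s,c=cv2.connectedComponentsWithStats(m)
for i in range(1,k):
    if s[i,4]>30: print(s[i],c[i].round(0),onz("wrist",*c[i],.14,o))
cv2.imwrite("pics/w7.png",im[:,:,::-1])
E
```

```text
clock: 11.65
eef_pos: [0.4416, 0.1485, 0.2363]
tool_rot: [0.104, 0.995, -0.001, -0.0]
ft_force: [0.1, 0.3, -0.7]
grip_width: 0.0384
grasp_force: 0.0
[ 0.33  0.17 -0.07  1.33 -0.    0.53] [[-0.978  0.207 -0.   ]
 [ 0.207  0.978 -0.002]
 [ 0.    -0.002 -1.   ]]
[269 195  33  31 815] [285. 210.] [0.44189789 0.14992105 0.14      ]
[287 255   6  42 237] [289. 275.] [0.49338484 0.14244533 0.14      ]
[390 280  20  11  88] [399. 285.] [0.51926326 0.22263804 0.14      ]
[256 311  62  10 241] [286. 315.] [0.52828736 0.13265862 0.14      ]
```

```bash
python3 -m creep '[[0,0.1,-3,0,0,0],[0,0,-3,0,0,0],[0,0,-3,0,0,0],[0,0,-3,0,0,0],[0,0,-2.5,0,0,0],[0,0,0,0,0,0]]'
python3 - <<'E'
# circle steps, axis (.620,.1185), r .18 from 170 deg
import numpy as np
p=lambda a:np.array([.62+.18*np.cos(np.radians(a)),.1185+.18*np.sin(np.radians(a))])*100
for a in range(170,206,5): print(a,p(a).round(2),(p(a+5)-p(a)).round(2))
E
```

```text
clock: 12.3
eef_pos: [0.4374, 0.149, 0.0899]
tool_rot: [0.103, 0.995, -0.002, -0.003]
ft_force: [-1.3, -0.5, 0.5]
grip_width: 0.0388
grasp_force: 0.0
170 [44.27 14.98] [-0.2  -1.56]
175 [44.07 13.42] [-0.07 -1.57]
180 [44.   11.85] [ 0.07 -1.57]
185 [44.07 10.28] [ 0.2  -1.56]
190 [44.27  8.72] [ 0.34 -1.53]
195 [44.61  7.19] [ 0.47 -1.5 ]
200 [45.09  5.69] [ 0.6  -1.45]
205 [45.69  4.24] [ 0.73 -1.39]
```

Straddling the post. I swing anticlockwise 5° per row and watch the force.

```bash
python3 -m creep '[[0,-0.7,0,0,0,0],[-0.2,-1.5,0,0,0,4],[0,-1.5,0,0,0,5],[0.1,-1.5,0,0,0,5],[0,0,0,0,0,0]]'; python3 - <<'E'
from h import *
np.save("o.npy",status.get_obs(),allow_pickle=True);im=camera("wrist");cv2.imwrite("pics/w8.png",im[:,:,::-1])
E
python3 -m creep '[[0.2,-1.5,0,0,0,5],[0,0,0,0,0,0]]'
```

```text
clock: 12.8
eef_pos: [0.4413, 0.0968, 0.0951]
tool_rot: [-0.017, 1.0, -0.0, 0.002]
ft_force: [-0.2, 1.0, 0.3]
grip_width: 0.0381
grasp_force: 0.0
clock: 13.05
eef_pos: [0.443, 0.0828, 0.0942]
tool_rot: [-0.061, 0.998, -0.0, 0.001]
ft_force: [0.1, 1.1, 0.2]
grip_width: 0.0383
grasp_force: 0.0
```

```bash
python3 -m creep '[[0.3,-1.5,0,0,0,5],[0,0,0,0,0,0]]';python3 -m creep '[[0.4,-1.5,0,0,0,5],[0,0,0,0,0,0]]';python3 -m creep '[[0.3,-0.8,0,0,0,3],[0,0,0,0,0,0]]'
```

```text
clock: 13.25
eef_pos: [0.4457, 0.068, 0.0938]
tool_rot: [-0.104, 0.995, -0.0, 0.001]
ft_force: [-0.1, -1.2, -1.2]
grip_width: 0.0385
grasp_force: 0.0
clock: 13.45
eef_pos: [0.4496, 0.0531, 0.0935]
tool_rot: [-0.147, 0.989, -0.0, 0.001]
ft_force: [0.0, -0.3, 0.4]
grip_width: 0.0387
grasp_force: 0.0
clock: 13.65
eef_pos: [0.4523, 0.0455, 0.0934]
tool_rot: [-0.173, 0.985, 0.0, 0.0]
ft_force: [0.7, 0.3, -0.3]
grip_width: 0.0383
grasp_force: 0.0
```

```bash
cat >> h.py <<'E'
def look():
    o=status.get_obs();Rt=R.from_quat(o["tool_rot"]).as_matrix()
    im=camera("wrist");k,l,s,c=cv2.connectedComponentsWithStats(red(im))
    print("expected post px",np.round(proj("wrist",o["eef_pos"]+Rt@[0,0,-(.14-o["eef_pos"][2])],o),0))
    for i in range(1,k):
        if s[i,4]>30:
            q=onz("wrist",*c[i],.14,o);print(s[i],c[i].round(0),"z.14:",q[:2].round(3))
    for n in ("scene","side"):
        im2=camera(n);k,l,s,c=cv2.connectedComponentsWithStats(red(im2))
        for i in range(1,k):
            if s[i,4]>4: print(n,s[i],c[i].round(1),onz(n,*c[i],.14)[:2].round(3))
    return im
E
python3 - <<'E'
from h import *
cv2.imwrite("pics/w9.png",look()[:,:,::-1])
E
```

```text
expected post px [283. 355.]
[ 263  328   71   58 3148] [298. 356.] z.14: [0.451 0.05 ]
scene [364 217   4   3   5] [365.4 218.2] [0.645 0.198]
```

The post moves with the fingers and is now at about 202°. I keep going to the stop.

```bash
python3 -m creep '[[0.6,-1.4,0,0,0,5],[0,0,0,0,0,0]]'|grep -E "pos|ft";python3 -m creep '[[0.6,-1.4,0,0,0,5],[0,0,0,0,0,0]]'|grep -E "pos|ft"; python3 -m creep '[[0.3,-0.7,0,0,0,2],[0,0,0,0,0,0]]'|grep -E "pos|ft"
```

```text
eef_pos: [0.4586, 0.0309, 0.0933]
ft_force: [0.4, 0.6, 1.2]
eef_pos: [0.4645, 0.0168, 0.0933]
ft_force: [0.0, 0.3, 0.9]
eef_pos: [0.467, 0.0103, 0.0932]
ft_force: [0.2, 0.2, -0.6]
```

```bash
python3 -m creep '[[0.3,-0.7,0,0,0,2],[0,0,0,0,0,0]]'|grep -E "pos|ft"; python3 - <<'E'
from h import *
look()
E
```

```text
eef_pos: [0.47, 0.0033, 0.0932]
ft_force: [0.6, 0.4, -1.0]
expected post px [283. 356.]
[ 264  343   70   55 2940] [299. 370.] z.14: [0.472 0.011]
[393 399  16  16 129] [400. 406.] z.14: [0.465 0.049]
scene [364 217   4   3   5] [365.4 218.2] [0.645 0.198]
```

```bash
python3 -m creep '[[0.9,-1.3,0,0,0,5],[0,0,0,0,0,0]]'|grep -E "pos|ft";python3 -m creep '[[1.0,-1.2,0,0,0,5],[0,0,0,0,0,0]]'|grep -E "pos|ft"; python3 -m creep '[[0.5,-0.6,0,0,0,3],[0,0,0,0,0,0]]'|grep -E "pos|ft"; python3 - <<'E'
from h import *
look()
E
```

```text
eef_pos: [0.4799, -0.0102, 0.0934]
ft_force: [-0.2, 0.5, 0.1]
eef_pos: [0.4897, -0.0222, 0.0933]
ft_force: [1.0, -0.1, -0.3]
eef_pos: [0.4934, -0.0276, 0.093]
ft_force: [0.4, -0.2, 0.3]
expected post px [283. 356.]
[ 270  354   69   45 2392] [303. 376.] z.14: [ 0.494 -0.017]
scene [364 217   4   3   5] [365.4 218.2] [0.645 0.198]
```

```bash
python3 -m creep '[[0.5,0.6,0,0,0,2],[0,0,0,0,0,0]]'|grep -E "pos|ft";python3 -m creep '[[1.2,-1.0,0,0,0,5],[0,0,0,0,0,0]]'|grep -E "pos|ft"; python3 -m creep '[[0.6,-0.4,0,0,0,3],[0,0,0,0,0,0]]'|grep -E "pos|ft"; python3 - <<'E'
from h import *
o=look();o=status.get_obs();print(o["joint_pos"].round(2))
E
```

```text
eef_pos: [0.4996, -0.0211, 0.0933]
ft_force: [0.1, 0.4, -0.4]
eef_pos: [0.5002, -0.0204, 0.0918]
ft_force: [-24.2, 32.4, 20.5]
eef_pos: [0.5008, -0.0196, 0.0914]
ft_force: [-36.0, 44.2, 27.7]
expected post px [283. 360.]
[ 274  334   69   57 3086] [309. 362.] z.14: [ 0.496 -0.016]
scene [364 217   4   3   5] [365.4 218.2] [0.645 0.198]
[-0.06  0.37 -0.19  1.04  0.03 -1.06]
```

The loose stop is at about 227.5°, shown by the reaction force. I back off the load and work out the clockwise path.

```bash
python3 -m creep '[[-1.2,1.0,0,0,0,-4],[0,0,0,0,0,0],[0,0,0,0,0,0]]'; python3 - <<'E'
from h import *
o=status.get_obs();M=R.from_quat(o["tool_rot"]).as_matrix();print("tool az",np.degrees(np.arctan2(M[1,0],M[0,0]))%360, "ang",np.degrees(np.arctan2(o["eef_pos"][1]-.1185,o["eef_pos"][0]-.62))%360)
look()
e=o["eef_pos"][:2]*100
for a in range(222,164,-3):
    p=np.array([62+18.2*np.cos(np.radians(a)),11.85+18.2*np.sin(np.radians(a))]);print(a,(p-e).round(2));e=p
E
```

```text
clock: 16.55
eef_pos: [0.4998, -0.0212, 0.0922]
tool_rot: [-0.449, 0.894, 0.006, -0.002]
ft_force: [-12.2, 12.9, 5.8]
grip_width: 0.0384
grasp_force: 7.9
tool az 233.2983798907191 ang 229.28547799841877
expected post px [283. 358.]
[ 271  335   71   57 3139] [306. 363.] z.14: [ 0.495 -0.015]
scene [364 217   4   3   5] [365.4 218.2] [0.645 0.198]
222 [-1.51  1.79]
219 [-0.62  0.72]
216 [-0.58  0.76]
213 [-0.54  0.79]
210 [-0.5   0.81]
207 [-0.45  0.84]
204 [-0.41  0.86]
201 [-0.36  0.88]
198 [-0.32  0.9 ]
195 [-0.27  0.91]
192 [-0.22  0.93]
189 [-0.17  0.94]
186 [-0.12  0.94]
183 [-0.07  0.95]
180 [-0.02  0.95]
177 [0.02 0.95]
174 [0.07 0.95]
171 [0.12 0.94]
168 [0.17 0.94]
165 [0.22 0.93]
```

```bash
python3 -m creep '[[-0.6,0.5,0,0,0,0],[-0.7,0.8,0,0,0,-3],[-0.8,1.0,0,0,0,-3],[-0.6,0.7,0,0,0,-3],[-0.6,0.8,0,0,0,-3],[-0.5,0.8,0,0,0,-3],[-0.5,0.8,0,0,0,-3],[0,0,0,0,0,0]]'; python3 - <<'E'
from h import *
o=status.get_obs();d=o["eef_pos"][:2]-[.62,.1185];print("ang",np.degrees(np.arctan2(d[1],d[0]))%360,np.hypot(*d))
look()
E
```

```text
clock: 17.5
eef_pos: [0.462, 0.0285, 0.0933]
tool_rot: [-0.302, 0.953, -0.0, 0.0]
ft_force: [-0.8, 0.0, -0.6]
grip_width: 0.0383
grasp_force: 0.2
ang 209.6571631420625 0.18185769770509644
expected post px [283. 355.]
[ 226  323   71   59 3199] [261. 352.] z.14: [0.465 0.022]
scene [364 217   5   3   6] [365.8 218. ] [0.645 0.199]
```

```bash
python3 -m creep '[[-0.45,0.83,0,0,0,-3],[-0.41,0.86,0,0,0,-3],[-0.36,0.88,0,0,0,-3],[-0.32,0.9,0,0,0,-3],[-0.27,0.91,0,0,0,-3],[-0.22,0.93,0,0,0,-3],[-0.17,0.94,0,0,0,-3],[0,0,0,0,0,0]]'; python3 -m creep '[[-0.12,0.94,0,0,0,-3],[-0.07,0.95,0,0,0,-3],[-0.02,0.95,0,0,0,-3],[0.02,0.95,0,0,0,-3],[0,0,0,0,0,0]]'; python3 - <<'E'
from h import *
o=status.get_obs();d=o["eef_pos"][:2]-[.62,.1185];print("ang",np.degrees(np.arctan2(d[1],d[0]))%360,np.hypot(*d))
cv2.imwrite("pics/w10.png",look()[:,:,::-1])
E
```

```text
clock: 18.45
eef_pos: [0.4407, 0.091, 0.0934]
tool_rot: [-0.123, 0.992, 0.0, 0.001]
ft_force: [-0.2, 0.4, -0.6]
grip_width: 0.0383
grasp_force: 0.2
clock: 18.95
eef_pos: [0.4387, 0.1287, 0.0933]
tool_rot: [-0.019, 1.0, 0.0, 0.0]
ft_force: [-0.9, -0.5, -0.4]
grip_width: 0.0386
grasp_force: 0.0
ang 176.78859451926982 0.18155138778098934
expected post px [283. 355.]
[ 227  325   70   58 3191] [262. 353.] z.14: [0.438 0.122]
scene [364 217   4   3   5] [365.4 218.2] [0.645 0.198]
side [305 158   3   4   5] [306.2 159.2] [0.568 0.113]
```

```bash
python3 -m creep '[[0.07,0.95,0,0,0,-3],[0.12,0.94,0,0,0,-3],[0,0,0,0,0,0]]'|grep -E "pos|ft"; python3 - <<'E'
from h import *
ang=lambda q:(np.degrees(np.arctan2(q[1]-.1185,q[0]-.62))%360).round(1),np.hypot(q[0]-.62,q[1]-.1185).round(3)
ang=lambda q:((np.degrees(np.arctan2(q[1]-.1185,q[0]-.62))%360).round(1),np.hypot(q[0]-.62,q[1]-.1185).round(3))
def lred(im): 
    h=cv2.cvtColor(im,cv2.COLOR_RGB2HSV);return (((h[...,0]<6)|(h[...,0]>172))&(h[...,1]>160)&(h[...,2]>50)).astype(np.uint8)
o=status.get_obs()
for n in ("scene","side","wrist"):
    im=camera(n);k,l,s,c=cv2.connectedComponentsWithStats(lred(im))
    for i in range(1,k):
        if s[i,4]>4:
            a=onz(n,*c[i],.05,o);b=onz(n,*c[i],.03,o)
            if np.hypot(*(a[:2]-[.62,.1185]))<.2: print(n,s[i],c[i].round(1),"z05",ang(a),"z03",ang(b))
im=camera("scene")[190:270,290:400,::-1];im2=camera("side")[120:230,210:400,::-1]
cv2.imwrite("pics/f1.png",np.vstack([cv2.resize(im,(412,300),interpolation=2),cv2.resize(im2[20:],(412,195),interpolation=2)]))
E
```

```text
eef_pos: [0.4402, 0.1474, 0.0932]
ft_force: [0.0, -0.6, 0.1]Traceback (most recent call last):
  File "<stdin>", line 2, in <module>
NameError: name 'q' is not defined
```

```bash
cat >> h.py <<'E'
def ang(q): return ((np.degrees(np.arctan2(q[1]-.1185,q[0]-.62))%360).round(1),np.hypot(q[0]-.62,q[1]-.1185).round(3))
def lred(im):
    h=cv2.cvtColor(im,cv2.COLOR_RGB2HSV);return (((h[...,0]<6)|(h[...,0]>172))&(h[...,1]>160)&(h[...,2]>50)).astype(np.uint8)
def reds(names=("scene","side","wrist")):
    for n in names:
        o=status.get_obs();im=camera(n);cv2.imwrite(f"pics/r_{n}_{o['clock']:.2f}.png",im[:,:,::-1]);k,l,s,c=cv2.connectedComponentsWithStats(lred(im))
        for i in range(1,k):
            if s[i,4]>4:
                a=onz(n,*c[i],.05,o);b=onz(n,*c[i],.03,o)
                if np.hypot(*(a[:2]-[.62,.1185]))<.2: print(n,s[i],c[i].round(1),"z05",ang(a),"z03",ang(b))
E
python3 - <<'E'
from h import *
reds()
E
```

```text
scene [349 217   5   6  10] [351.  219.5] z05 (np.float64(118.4), np.float64(0.088)) z03 (np.float64(122.3), np.float64(0.102))
scene [363 217   6   7  26] [365.2 219.9] z05 (np.float64(102.3), np.float64(0.124)) z03 (np.float64(106.6), np.float64(0.136))
side [305 158   3   4   8] [306.1 159.2] z05 (np.float64(107.5), np.float64(0.122)) z03 (np.float64(103.0), np.float64(0.148))
wrist [ 227  315   72   70 4051] [262.9 349.6] z05 (np.float64(174.1), np.float64(0.106)) z03 (np.float64(174.6), np.float64(0.089))
```

The line is at about 118° and the pointer at about 106.5°, so 9° more and then I re-measure.

```bash
python3 -m creep '[[0.17,0.94,0,0,0,-3],[0.22,0.93,0,0,0,-3],[0.27,0.91,0,0,0,-3],[0,0,0,0,0,0],[0,0,0,0,0,0]]'; python3 - <<'E'
from h import *
reds()
E
```

```text
clock: 20.05
eef_pos: [0.4465, 0.1749, 0.0931]
tool_rot: [0.112, 0.994, -0.0, -0.0]
ft_force: [0.1, -0.9, -0.5]
grip_width: 0.0385
grasp_force: 0.0
scene [363 217   6   7  26] [365.2 219.9] z05 (np.float64(102.3), np.float64(0.124)) z03 (np.float64(106.6), np.float64(0.136))
scene [351 220   7   5  13] [354.2 222. ] z05 (np.float64(109.5), np.float64(0.088)) z03 (np.float64(114.5), np.float64(0.102))
side [305 158   3   3   7] [306. 159.] z05 (np.float64(107.4), np.float64(0.124)) z03 (np.float64(103.0), np.float64(0.149))
wrist [ 227  315   73   71 4047] [263.7 350.3] z05 (np.float64(164.9), np.float64(0.106)) z03 (np.float64(165.4), np.float64(0.089))
```

```bash
python3 -m creep '[[0.12,0.37,0,0,0,-1],[0.12,0.37,0,0,0,-1],[0,0,0,0,0,0],[0,0,0,0,0,0]]'; python3 - <<'E'
from h import *
reds(("scene",))
E
python3 -m creep '[[-0.2,-0.6,0,0,0,0],[0,0,3,0,0,0],[0,0,3,0,0,0],[0,0,4,0,0,0],[0,0,5,0,0,0],[0,0,4,0,0,0],[0,0,0,0,0,0],[0,0,0,0,0,0]]'; python3 - <<'E'
from h import *
reds()
E
```

```text
clock: 20.6
eef_pos: [0.449, 0.1826, 0.0931]
tool_rot: [0.13, 0.992, -0.0, -0.0]
ft_force: [-0.9, -1.2, 1.0]
grip_width: 0.0382
grasp_force: 0.7
scene [363 217   6   7  26] [365.2 219.9] z05 (np.float64(102.3), np.float64(0.124)) z03 (np.float64(106.6), np.float64(0.136))
scene [351 221   8   5  14] [354.5 222.9] z05 (np.float64(107.5), np.float64(0.086)) z03 (np.float64(112.8), np.float64(0.1))
clock: 21.45
eef_pos: [0.4478, 0.1767, 0.2843]
tool_rot: [0.13, 0.992, 0.001, 0.001]
ft_force: [-0.6, -0.8, -0.9]
grip_width: 0.0381
grasp_force: 0.0
scene [363 217   6   7  26] [365.2 219.9] z05 (np.float64(102.3), np.float64(0.124)) z03 (np.float64(106.6), np.float64(0.136))
scene [351 221   8   5  14] [354.5 222.9] z05 (np.float64(107.5), np.float64(0.086)) z03 (np.float64(112.8), np.float64(0.1))
side [305 158   3   4   7] [306.3 159.3] z05 (np.float64(107.3), np.float64(0.122)) z03 (np.float64(102.8), np.float64(0.147))
wrist [268 180  29  29 649] [281.9 193.7] z05 (np.float64(161.4), np.float64(0.154)) z03 (np.float64(161.3), np.float64(0.148))
wrist [356 245  22  23 298] [366.3 256.1] z05 (np.float64(111.0), np.float64(0.133)) z03 (np.float64(106.1), np.float64(0.132))
wrist [310 282  16  13  88] [317.7 288.4] z05 (np.float64(108.5), np.float64(0.063)) z03 (np.float64(97.3), np.float64(0.06))
wrist [290 284  30  43 225] [302.2 302.5] z05 (np.float64(98.9), np.float64(0.038)) z03 (np.float64(78.0), np.float64(0.036))
```

The line is at about 108° and the pointer at about 106.4°, well within tolerance. One last look at the cast and the line.

```bash
python3 - <<'E'
import cv2,glob
a=cv2.imread(sorted(glob.glob("pics/r_wrist_*.png"))[-1]);cv2.imwrite("pics/fin.png",cv2.resize(a[160:420,190:480],(669,600),interpolation=2))
E
```

```text
(no output)
```

View pics/fin.png

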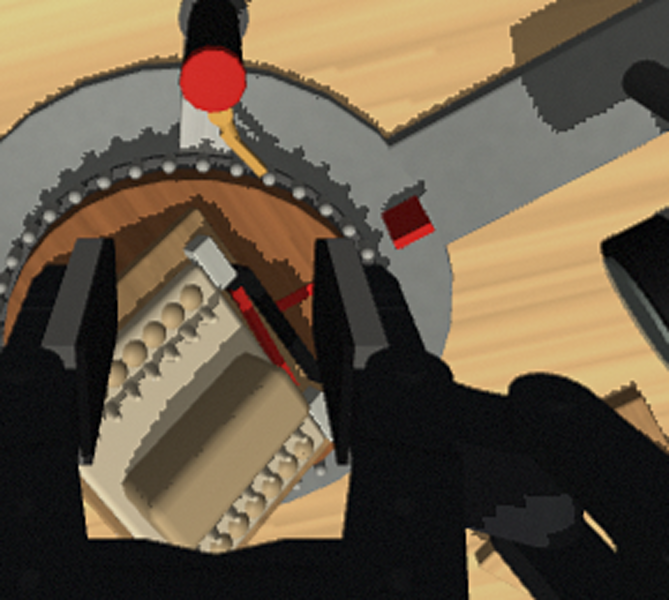

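The cast is still square against both stops at (210,260) and (320,405), with the lever pressed. The red line at (275,305)–(312,288) points at the pointer at (408,222), and the hand is clear of everything.

```bash
python3 -c "
from workcell import ticket
print(ticket.job_done())"
```

```text
the job is handed in; nothing more can be done
None
```

I handed the job in at about 22 s of the 51 s: the cast sits square on both stops with the lever pressed, the handle was swung loose to its stop and then clockwise, and the red line is within about 2° of the pointer; the hand is clear, and the judge's result was not shown.

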